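# Close a weld chamber, confirm cover and port plugs home, start the purge

## Robot

A 6-joint arm with a two-finger parallel gripper is mounted at the origin on the work surface. World frame = base frame: x ahead of the robot, y to its left, z up, the work surface at z = 0. Lengths are in m, angles in degrees, forces in N, time in s.
With the tool pointing down it reaches from about 0.4 to 0.825 m from the base axis. Payload 7 kg.
Tool frame: the origin (TCP) lies on the centre line of the jaws, within the pads' length; the fingertips stand r.tip_reach ahead of it and the grasp point (between the pads) is the TCP (r.tip_reach is the distance from the TCP to the fingertips, in m); z points along the fingers, y is the line along which they close (so a half turn about z gives the same grasp; the last joint's range is limited). The gripper opens to 88 mm and grips with 3 to 60 N. Pads are 19 mm wide; open, the fingers measure 130 mm over their backs; the gripper's body (78 mm by 193 mm) begins 47 mm behind the grasp point.
Start: joints at [79.933, 20.546, 0.682, 0, -70.136, -16.507], TCP at [0.302, 0.604, 0.246] pointing down, gripper open.
Joint ranges: [-176.03, 176.03], [-82.01, 121.73], [-58.28, 71.71], [-173.87, 95.51], [-174.79, -0.11], [-173.66, 173.66]. Speed limits (degrees/s): [136.94, 136.94, 172.46, 180, 180, 180].

## Interface

Orientations are given as [roll, pitch, yaw] about the fixed x, y, z axes, in that order (R = Rz(yaw) Ry(pitch) Rx(roll)).
In Python, from plant import sensors, cams, r gives the robot as it stands.
- The arm moves only by the tool drive_tool, never from a script. Its argument "rows" is a list of rows, each an object of numbers: "fingers": the gripper's target within -1 to 1 (fully open at 1, half-way at 0, shut at -1); "x", "y", "z": the shift along the tool's x, y, z in m; "spin": the turn about the tool's z in rad. A call has 1 to 10 rows; each row is the pose to reach, as a shift and turn from the pose commanded when the call began, along the tool's axes at that moment; what a row does not reach only later rows make up. A row lasts 1/8 s, in which the tool goes at most 62.5 mm and 10.7 degrees, less where a joint would pass 70% of its speed; a pose out of reach is approached as far as the arm can. A call with a gripper value outside its range is refused whole. The fingers move at their own pace and stop on an object; "newtons" is the grip in N (left out, the last holds). Time passes only in rows, so rows that repeat a pose let the fingers close. It gives the time, the measured TCP pose, the force, the opening and the grip force at its end, in the units of the state.
- sensors.get_state(): the state, without advancing time (a new reading comes with each control period).
- cams.capture(name): name is "side" or "top" or "wrist"; returns a dict with "pixels" (420x560x3 uint8, red, green, blue), "intrinsics" (3x3 intrinsics, pixels), "eye" and "orientation" of the camera in the world; the wrist camera has in their place "T_tool_cam" (4x4, takes a point from camera to tool coordinates, whose origin is the TCP and whose axes are the flange's). Camera axes: x right, y up, looking along -z (the intrinsics and any distortion apply to the point x, -y, -z); pixel columns grow to the right and rows downward; lengths in m; the calibration is good to about 2 mm. A picture is of the moment at which its call begins: read the wrist's pose just before it. There is no depth.
- r.close_job(): hands the job in; it is judged then, once.
The state is a dict: "time_s": time; "joints": joint angles; "qd": joint speeds; "joint_torque": joint torques, N m; "tcp_pos": TCP position; "eef_rot": TCP orientation; "contact_force": force on the tool from outside, world axes, zero at the start; "moment": the same for the moment, N m; "gripper_width": finger opening in m; "gripper_force": force on a finger pad.
Only numpy, scipy, OpenCV 4.12 (cv2) and the standard library are available. Lean on these libraries where they do the work, as an engineer would, in place of code of your own. Each camera call takes 0.05 s, during which the arm holds its last target. There are 200 camera calls.

## Task

Close the weld chamber: take the cover with the dark window out of its rack and set it in the chamber's mouth without dropping it, then press the cover and both gas-port plugs down until all three are fully home. Only then, on the console, press the start key to its first click and pause there for about half a second, then press it all the way down and let it come back up. Leave everything else on the bench where it is.

Things in the scene. Friction and masses are not known exactly. Their poses are not given: they have to be found in the camera images.
- cover_center (a point): centre of the window cover: loose aluminium block 60 (its x) x 40 (its y) x 34 mm high (its z, up), 0.2 kg, a dark 36 x 22 mm window flush in its top. The point is half-way up, 17 mm above its underside. It starts in one of the two rack bays (either one), long axis along the bay. It fits the chamber mouth either way round (half turn). It may be pressed anywhere near the middle of its top
- blank_cover: blank cover in the other rack bay: plain aluminium block 60 x 40 x 24 mm high, no window; leave it. Origin at the centre of its underside
- rack: fixed aluminium rack, origin at the centre of its underside: base plate 58 (x) x 136 (y) x 6 mm, three upright walls 12 mm thick, 56 mm long in x, top at 52 mm, at y = -62, 0, +62 mm; the two bays between them, centred at y = -31 and +31 mm, are 50 mm wide and open at both x ends. The covers lie on the base plate, 6 mm up, with about 5 mm between their long sides and the walls, so fingers fit only at their two short ends
- chamber: fixed aluminium chamber, origin at the centre of its underside: block 132 (x) x 92 (y) x 40 mm high; in its top the mouth, 63 x 43 mm, with a lead-in slope 4 mm wide, 6 mm deep. At x = -49 and +49 mm stand columns of radius 13 mm, tops 72 mm up, with a plug each; they leave 6 mm at a seated cover's short ends: hold it by its long sides. Two brass nipples stick out 18 mm at y = -46 mm
- mouth (a point): centre of the chamber's mouth, level with the block's top (40 mm above the table); axes as the chamber's, x along the mouth's long side. Set in, the cover first stops on a stiff sliding seal with its underside 10 mm below this level (top 24 mm above it); pressed with about 7 N or more it goes 8 mm deeper onto a ledge (underside 18 mm below, top 16 mm above, cover centre 1 mm below this level) and stays
- plug_near_top (a point): centre of the top of the plug on the column at the chamber's x = -49 mm: steel disc of radius 13 mm and 10 mm thick
- plug_near (a joint): how far that plug has been pushed down, m: starts at 0 to 0.004, 0.008 is fully home (top 82 mm above the table). Moves under about 6 N and stays where it is left
- plug_far_top (a point): centre of the top of the plug on the column at the chamber's x = +49 mm, the same in size
- plug_far (a joint): the same for that plug
- console: fixed grey control console 80 (x) x 100 (y) x 42 mm high, origin at the centre of its underside; the round start key stands on its top
- key_top (a point): centre of the top of the start key: round black cap of radius 15 mm, top 67 mm above the table when up. It goes straight down: 4 mm to its first click under 1 to 3 N, then a stiff second stage of 5 mm more that needs 9 N to begin and 11.5 N at the end; both spring back
- key_half (a joint): travel of the key's first stage, m: 0 up, 0.004 at the first click
- key_full (a joint): travel of the key's second stage, m: 0 until about 9 N, 0.005 fully down
- setup_block: loose aluminium block 36 x 36 x 50 mm high beside the chamber; origin at the centre of its underside; leave it
- jar: white jar, radius 24 mm, 75 mm high, beside the chamber; origin at the centre of its underside; leave it
- tin: steel tin, radius 19 mm, 50 mm high; origin at the centre of its underside; leave it
- collet_cup: small open brass cup, radius 18 mm, 35 mm high; origin at the centre of its underside; leave it
- chuck_key: steel T-shaped chuck key lying flat, 12 mm high, from x = -14 to +62 mm and y = -34 to +34 mm of its origin; leave it
- wrench: wrench 110 mm long and 38 mm wide at its jaw, lying flat along its x beside the rack; origin under its middle; leave it
Things that resemble listed ones, but are neither listed nor needed, are in the scene too. What is shaped like the console but brown or red is not meant.

How it is judged (in metres and radians):
On the way, in this order (a step that is already met when the one before it is completed fails the run):
1. the cover sits fully home in the chamber's mouth and both port plugs are fully home (value of joint each of plug_near, plug_far above 0.0065 m and z of cover_center in the frame of mouth below 0.001 m and horizontal distance between cover_center and mouth below 0.005 m and angle between cover_center's own z axis and vertical below 0.06 rad), for 0.2 s.
2. the key is held at its first click (first stage down, second not begun) for 0.3 s (all of step 1 and value of joint key_half above 0.003 m and value of joint key_full below 0.002 m), for 0.3 s.
3. the key is pressed all the way (all of step 1 and value of joint key_full above 0.004 m), for 0.05 s.
At the end, for the whole second after the job is handed in: the window cover rests level (within 0.06 rad), centred (within 5 mm) and fully down (within 2 mm) in the chamber's mouth, both plugs are within 1.5 mm of fully home, and the key is back up (each stage within 1 mm) (all of step 1 and value of joint each of key_half, key_full below 0.001 m and linear speed of cover below 0.02 m/s); the robot touches nothing.
It fails at once if the key pressed into its second stage before the cover and both plugs are home (value of joint key_full above 0.003 m and not (value of joint each of plug_near, plug_far above 0.0065 m and z of cover_center in the frame of mouth below 0.001 m and horizontal distance between cover_center and mouth below 0.005 m and angle between cover_center's own z axis and vertical below 0.06 rad)).
It fails at once if the cover dropped (falling faster than 0.6 m/s, out of the fingers) (linear speed of cover above 0.6 m/s and contact force between the fingers and cover below 0.01 N).
It fails at once if one of the other things on the bench moved by more than 30 mm (distance of any of blank_cover, setup_block, jar, tin, collet_cup, chuck_key, wrench from where it was at the start of the episode above 0.03 m).
It also fails if it takes over 67 s, if anything falls off the work surface, if the arm or the gripper's body presses on something with over 40 N, if the wrist force passes 120 N, or if a joint passes its speed limit or range.

## Working session

There is one attempt and no reset: what is moved stays moved. The work goes in short steps, Python scripts to look and compute and a tool call to move; the robot and the scene stay as the last step left them, time stands still between calls to the robot, and variables do not carry over. Pictures are saved under pics/ and viewed, at most 10 in all, crops included, and the job is handed in when it is done.

Besides the shell and the picture viewer there is one more tool, called after "Call:" as name(argument=value, ...), one argument or row to a line, values as JSON. drive_tool: Moves the arm, as the interface text tells. Its arguments: {"type":"object","properties":{"rows":{"type":"array"},"newtons":{"type":"number"}},"required":["rows"]}

```bash
mkdir -p pics; ls; python3 - <<'E'
from plant import sensors,cams,r
import cv2,json,numpy as np
print(r.tip_reach, sensors.get_state())
for n in ("top","side"):
    c=cams.capture(n); cv2.imwrite(f"pics/{n}0.png",cv2.cvtColor(c["pixels"],cv2.COLOR_RGB2BGR)); 
    print(n,c.keys(),c["intrinsics"],c["eye"],c["orientation"])
c=cams.capture("wrist");cv2.imwrite("pics/w0.png",cv2.cvtColor(c["pixels"],cv2.COLOR_RGB2BGR));print(c["T_tool_cam"],c["intrinsics"],[k for k in c])
E
```

```text
pics
0.019 {'time_s': 0.0, 'joints': array([ 7.99325771e+01,  2.05913173e+01,  6.33000221e-01, -2.21267810e-02,
       -7.01365390e+01, -1.65061561e+01]), 'qd': array([-0.08643579,  0.05155935, -0.01866917, -0.11980678, -0.04154786,
        0.03851833]), 'joint_torque': array([-1.54633934e-03, -5.82724714e+01,  2.93052953e+01,  6.99731693e+00,
        6.71006273e-03, -1.73979934e-04]), 'tcp_pos': array([0.30176947, 0.60325676, 0.24461181]), 'eef_rot': array([ 1.79903143e+02, -7.00994877e-03, -2.65811086e+01]), 'contact_force': array([ 0.25418954,  0.19945582, -0.59984762]), 'moment': array([0.01025021, 0.00329558, 0.01605801]), 'gripper_force': 0.0, 'gripper_width': 0.08742095989115235}
top dict_keys(['pixels', 'intrinsics', 'eye', 'orientation']) [[451.52270828   0.         278.01357524]
 [  0.         451.52270828 207.897527  ]
 [  0.           0.           1.        ]] [0.28687605 0.04371683 1.05553743] [ 1.25682372e+01 -3.32069173e-02 -9.71552921e+01]
side dict_keys(['pixels', 'intrinsics', 'eye', 'orientation']) [[400.91267038   0.         275.26337822]
 [  0.         400.91267038 212.50282792]
 [  0.           0.           1.        ]] [-0.07405983 -0.62881441  0.61224764] [ 59.68074442   1.38392536 -42.05201274]
[[ 9.60675625e-04  9.51065819e-01  3.08986869e-01  8.34074520e-02]
 [ 9.99999486e-01 -8.13371525e-04 -6.05544425e-04  2.94570210e-04]
 [-3.24591483e-04  3.08987292e-01 -9.51066111e-01 -1.38414637e-01]
 [ 0.00000000e+00  0.00000000e+00  0.00000000e+00  1.00000000e+00]] [[318.18411094   0.         277.25920107]
 [  0.         318.18411094 207.41503174]
 [  0.           0.           1.        ]] ['pixels', 'intrinsics', 'T_tool_cam']
```

View pics/top0.png

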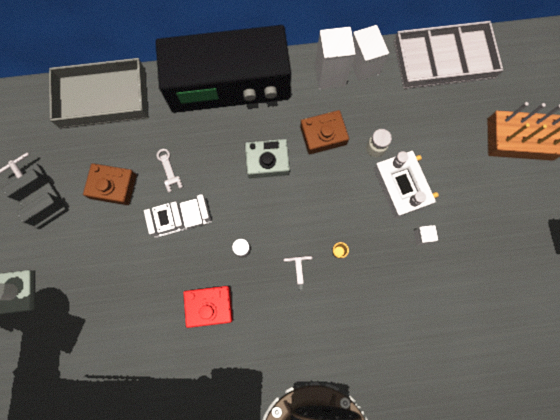

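View pics/side0.png

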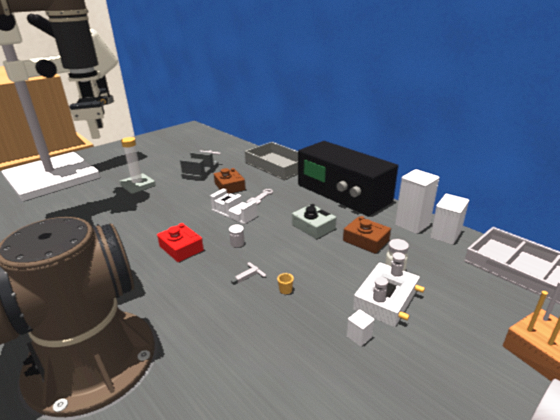

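Top view: window cover is in the left rack bay (~163,218), blank at (193,213), chamber (405,183), and the grey-green console (267,158). I'll enlarge these areas.

```bash
cat > h.py <<'E'
import numpy as np,cv2
from plant import sensors,cams,r
from scipy.spatial.transform import Rotation as R
def save(n,p): cv2.imwrite(f"pics/{n}.png",cv2.cvtColor(p,cv2.COLOR_RGB2BGR))
def crop(p,u0,v0,w,h,s): return cv2.resize(p[v0:v0+h,u0:u0+w],None,fx=s,fy=s,interpolation=cv2.INTER_CUBIC)
def pose(c,st=None):
    if "eye" in c: return np.array(c["eye"]),R.from_euler("xyz",c["orientation"],degrees=True).as_matrix()
    T=np.array(c["T_tool_cam"]);Rt=R.from_euler("xyz",st["eef_rot"],degrees=True).as_matrix()
    return Rt@T[:3,3]+st["tcp_pos"],Rt@T[:3,:3]
def p2w(c,uv,z,st=None):
    e,M=pose(c,st);K=np.array(c["intrinsics"]);out=[]
    for u,v in np.atleast_2d(uv):
        d=M@np.array([(u-K[0,2])/K[0,0],-(v-K[1,2])/K[1,1],-1]);out.append(e+d*(z-e[2])/d[2])
    return np.array(out)
def w2p(c,P,st=None):
    e,M=pose(c,st);K=np.array(c["intrinsics"]);q=(np.atleast_2d(P)-e)@M
    return np.c_[K[0,2]+K[0,0]*q[:,0]/-q[:,2],K[1,2]-K[1,1]*q[:,1]/-q[:,2]]
E
python3 - <<'E'
from h import *
p=cams.capture("top")["pixels"]
a=crop(p,140,185,80,60,5);b=crop(p,240,130,60,60,5);c=crop(p,370,140,80,80,5)
o=np.zeros((600,800,3),np.uint8);o[:300,:400]=a;o[300:,:300]=b;o[:400,400:]=c
save("crop1",o)
E
```

```text
(no output)
```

View pics/crop1.png

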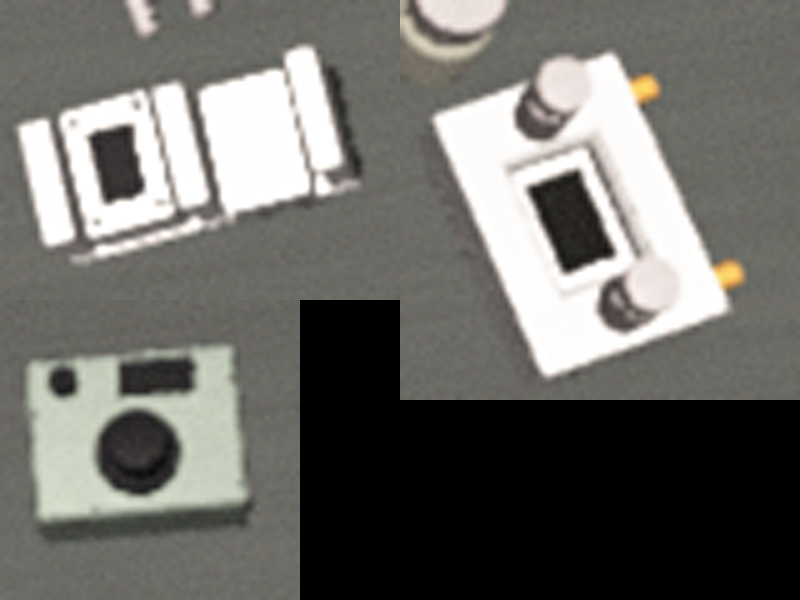

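```bash
python3 - <<'E'
from h import *
c=cams.capture("top")
f=lambda pts,o,q:[(o[0]+(u-q[0])/5-.4,o[1]+(v-q[1])/5-.4) for u,v in pts]
def show(n,P): print(n,np.round(P,4).tolist(),"cen",np.round(P.mean(0),4),"edges",[ (round(float(np.linalg.norm(d)),4),round(float(np.degrees(np.arctan2(d[1],d[0]))),1)) for d in np.roll(P,-1,0)-P][:len(P)])
show("cover",p2w(c,f([(62,110),(145,90),(178,218),(93,238)],(140,185),(0,0)),.04))
show("win",p2w(c,f([(90,130),(133,125),(145,195),(103,203)],(140,185),(0,0)),.04))
show("chamber",p2w(c,f([(432,116),(614,52),(732,308),(548,377)],(370,140),(400,0)),.04))
show("mouthlead",p2w(c,f([(508,165),(590,138),(650,268),(565,294)],(370,140),(400,0)),.04))
show("plugs",p2w(c,f([(562,84),(651,285)],(370,140),(400,0)),.086))
show("console",p2w(c,f([(28,62),(232,46),(248,197),(40,220)],(240,130),(0,0)),.042))
show("key",p2w(c,f([(138,137)],(240,130),(0,0)),.067))
show("nip",p2w(c,f([(645,88),(733,275)],(370,140),(400,0)),.02))
E
```

```text
cover [[0.5506, 0.3028, 0.04], [0.5553, 0.2642, 0.04], [0.4936, 0.2536, 0.04], [0.4891, 0.2926, 0.04]] cen [0.5222 0.2783 0.04  ] edges [(0.0389, -83.1), (0.0627, -170.3), (0.0393, 96.4), (0.0623, 9.4)]
win [[0.5396, 0.2906, 0.04], [0.5395, 0.2708, 0.04], [0.5061, 0.2677, 0.04], [0.5048, 0.287, 0.04]] cen [0.5225 0.2791 0.04  ] edges [(0.0198, -90.3), (0.0336, -174.7), (0.0194, 93.9), (0.035, 5.9)]
chamber [[0.5908, -0.2278, 0.04], [0.6114, -0.319, 0.04], [0.4817, -0.3495, 0.04], [0.4602, -0.2591, 0.04]] cen [ 0.536  -0.2889  0.04  ] edges [(0.0935, -77.2), (0.1332, -166.7), (0.0929, 103.4), (0.1342, 13.5)]
mouthlead [[0.5626, -0.2591, 0.04], [0.5708, -0.2997, 0.04], [0.5052, -0.3156, 0.04], [0.4979, -0.2741, 0.04]] cen [ 0.5341 -0.2871  0.04  ] edges [(0.0415, -78.5), (0.0675, -166.4), (0.0421, 100.0), (0.0664, 13.1)]
plugs [[0.5846, -0.2764, 0.086], [0.4877, -0.2983, 0.086]] cen [ 0.5361 -0.2873  0.086 ] edges [(0.0994, -167.3), (0.0994, 12.7)]
console [[0.6799, 0.0724, 0.042], [0.6759, -0.0249, 0.042], [0.6005, -0.0227, 0.042], [0.6014, 0.0753, 0.042]] cen [0.6394 0.025  0.042 ] edges [(0.0974, -92.4), (0.0755, 178.3), (0.098, 89.4), (0.0786, -2.2)]
key [[0.6276, 0.0254, 0.067]] cen [0.6276 0.0254 0.067 ] edges [(0.0, 0.0)]
nip [[0.5979, -0.3375, 0.02], [0.5013, -0.361, 0.02]] cen [ 0.5496 -0.3492  0.02  ] edges [(0.0995, -166.3), (0.0995, 13.7)]
```

Call:
drive_tool(
  rows=[
    {"x": 0.05,"y": 0.028,"z": 0,"spin": 0.12,"fingers": 1},
    {"x": 0.1,"y": 0.056,"z": 0,"spin": 0.3},
    {"x": 0.15,"y": 0.084,"z": 0,"spin": 0.48},
    {"x": 0.2,"y": 0.112,"z": 0,"spin": 0.66},
    {"x": 0.25,"y": 0.14,"z": 0.02,"spin": 0.84},
    {"x": 0.3,"y": 0.168,"z": 0.04,"spin": 0.967},
    {"x": 0.342,"y": 0.191,"z": 0.045,"spin": 0.967},
    {"x": 0.342,"y": 0.191,"z": 0.045,"spin": 0.967},
    {"x": 0.342,"y": 0.191,"z": 0.045,"spin": 0.967},
  ],
)

```text
invalid input
```

```bash
cat >> h.py <<'E'
def rel(x,y,z,yaw):
    s=sensors.get_state();Rt=R.from_euler("xyz",s["eef_rot"],degrees=True).as_matrix()
    d=Rt.T@(np.array([x,y,z])-s["tcp_pos"]);a=(yaw-s["eef_rot"][2]+180)%360-180
    print("t",round(s["time_s"],2),"tcp",s["tcp_pos"].round(4),"yaw",s["eef_rot"].round(2),"shift",d.round(4),"spin",round(-np.radians(a),4),"w",round(s["gripper_width"],4),"F",s["contact_force"].round(1),"g",s["gripper_force"])
E
python3 - <<'E'
from h import *
rel(.522,.279,.036,-82)
s=sensors.get_state();c=cams.capture("wrist");save("w1",c["pixels"])
print(w2p(c,[[.522,.279,.04]],s))
E
```

```text
t 0.25 tcp [0.3019 0.6035 0.2451] yaw [ 1.7995e+02 -1.0000e-02 -2.6580e+01] shift [0.342  0.1916 0.2093] spin 0.9673 w 0.0875 F [-1.1  0.6 -0.4] g 0.0
[[ 523.71572853 -245.78927063]]
```

View pics/w1.png

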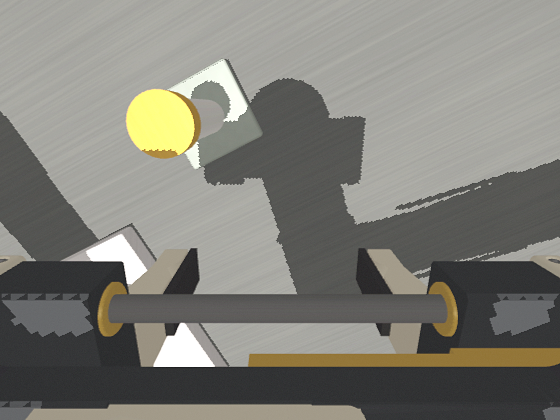

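The call was refused (probably every row needs all the keys), so the picture only shows the start pose with the gripper body and a non-target object below. I'll retry.

Call:
drive_tool(
  rows=[
    {"x": 0.05,"y": 0.028,"z": 0,"spin": 0.12,"fingers": 1},
    {"x": 0.1,"y": 0.056,"z": 0,"spin": 0.3,"fingers": 1},
    {"x": 0.15,"y": 0.084,"z": 0,"spin": 0.48,"fingers": 1},
    {"x": 0.2,"y": 0.112,"z": 0,"spin": 0.66,"fingers": 1},
    {"x": 0.25,"y": 0.14,"z": 0.02,"spin": 0.84,"fingers": 1},
    {"x": 0.3,"y": 0.168,"z": 0.04,"spin": 0.967,"fingers": 1},
    {"x": 0.342,"y": 0.191,"z": 0.045,"spin": 0.967,"fingers": 1},
    {"x": 0.342,"y": 0.191,"z": 0.045,"spin": 0.967,"fingers": 1},
    {"x": 0.342,"y": 0.191,"z": 0.045,"spin": 0.967,"fingers": 1},
  ],
)

```text
time_s: 1.42
tcp_pos: [0.5225, 0.2798, 0.2007]
eef_rot: [-180.0, 0.0, -82.0]
contact_force: [-0.4, 0.4, 0.0]
gripper_width: 0.0877
gripper_force: 0.0
```

```bash
python3 - <<'E'
from h import *
rel(.522,.279,.036,-82)
s=sensors.get_state();c=cams.capture("wrist");save("w2",c["pixels"])
print(w2p(c,[[.522,.279,.04]],s))
E
```

```text
t 1.43 tcp [0.5225 0.2798 0.2007] yaw [-1.7999e+02  1.0000e-02 -8.2020e+01] shift [0.0008 0.0007 0.1647] spin -0.0004 w 0.0877 F [-0.4  0.4  0. ] g 0.0
[[276.92407398 193.9110489 ]]
```

View pics/w2.png

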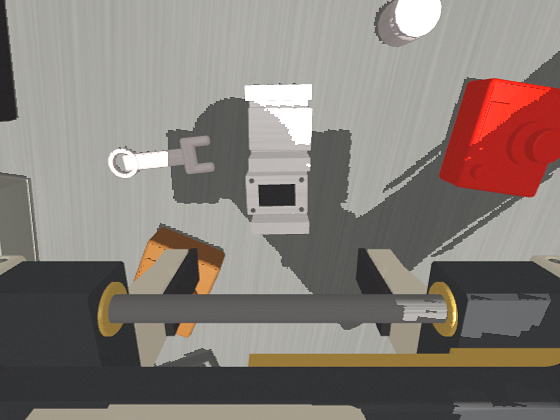

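Window at (276,194), within 1 px of the prediction and square to the image; the wrench jaw (212,155) clears the finger. Descending and gripping.

Call:
drive_tool(
  rows=[
    {"x": 0.001,"y": 0.0005,"z": 0.05,"spin": 0,"fingers": 1},
    {"x": 0.001,"y": 0.0005,"z": 0.1,"spin": 0,"fingers": 1},
    {"x": 0.001,"y": 0.0005,"z": 0.14,"spin": 0,"fingers": 1},
    {"x": 0.001,"y": 0.0005,"z": 0.166,"spin": 0,"fingers": 1},
    {"x": 0.001,"y": 0.0005,"z": 0.166,"spin": 0,"fingers": 1},
    {"x": 0.001,"y": 0.0005,"z": 0.166,"spin": 0,"fingers": -1},
    {"x": 0.001,"y": 0.0005,"z": 0.166,"spin": 0,"fingers": -1},
    {"x": 0.001,"y": 0.0005,"z": 0.166,"spin": 0,"fingers": -1},
    {"x": 0.001,"y": 0.0005,"z": 0.166,"spin": 0,"fingers": -1},
    {"x": 0.001,"y": 0.0005,"z": 0.166,"spin": 0,"fingers": -1},
  ],
  newtons=30,
)

```text
time_s: 2.72
tcp_pos: [0.5225, 0.2792, 0.0357]
eef_rot: [-179.9, 0.1, -82.0]
contact_force: [-2.5, 0.4, 7.5]
gripper_width: 0.0599
gripper_force: 29.9
```

Call:
drive_tool(
  rows=[
    {"x": 0,"y": 0,"z": -0.02,"spin": 0,"fingers": -1},
    {"x": 0,"y": 0,"z": -0.06,"spin": 0,"fingers": -1},
    {"x": 0,"y": 0,"z": -0.1,"spin": 0,"fingers": -1},
    {"x": 0.04,"y": 0.005,"z": -0.12,"spin": 0,"fingers": -1},
    {"x": 0.09,"y": 0.011,"z": -0.12,"spin": 0,"fingers": -1},
    {"x": 0.14,"y": 0.017,"z": -0.12,"spin": 0,"fingers": -1},
    {"x": 0.19,"y": 0.023,"z": -0.12,"spin": -0.03,"fingers": -1},
    {"x": 0.24,"y": 0.029,"z": -0.12,"spin": -0.06,"fingers": -1},
    {"x": 0.29,"y": 0.035,"z": -0.12,"spin": -0.0925,"fingers": -1},
    {"x": 0.337,"y": 0.04,"z": -0.12,"spin": -0.0925,"fingers": -1},
  ],
)

```text
time_s: 3.98
tcp_pos: [0.5289, -0.0622, 0.1546]
eef_rot: [180.0, 0.0, -76.7]
contact_force: [0.6, -0.1, -2.0]
gripper_width: 0.0601
gripper_force: 29.9
```

```bash
python3 - <<'E'
from h import *
rel(.53,-.06,.031,-76.7)
c=cams.capture("top");o=crop(c["pixels"],140,100,310,220,2.5);save("t2",o)
E
```

```text
t 3.98 tcp [ 0.5289 -0.0622  0.1546] yaw [ 1.7999e+02  1.0000e-02 -7.6670e+01] shift [-0.0019 -0.0016  0.1236] spin 0.0005 w 0.0601 F [ 0.6 -0.1 -2. ] g 29.934099912643433
```

View pics/t2.png

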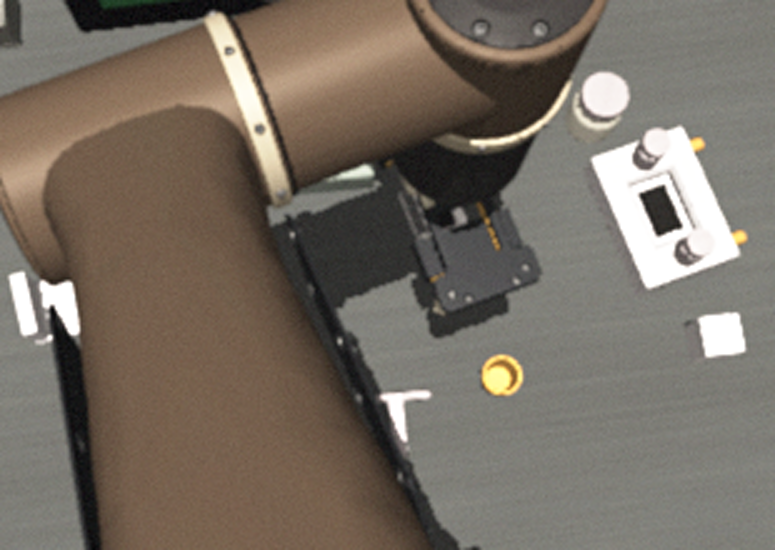

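The drop zone is clear (cup at crop 502,375 is well away). Setting the cover down on the table to regrasp by its long sides.

Call:
drive_tool(
  rows=[
    {"x": 0,"y": 0,"z": 0.05,"spin": 0,"fingers": -1},
    {"x": 0,"y": 0,"z": 0.09,"spin": 0,"fingers": -1},
    {"x": 0,"y": 0,"z": 0.112,"spin": 0,"fingers": -1},
    {"x": 0,"y": 0,"z": 0.12,"spin": 0,"fingers": -1},
    {"x": 0,"y": 0,"z": 0.1235,"spin": 0,"fingers": -1},
    {"x": 0,"y": 0,"z": 0.1245,"spin": 0,"fingers": -1},
    {"x": 0,"y": 0,"z": 0.1245,"spin": 0,"fingers": -1},
  ],
)

```text
time_s: 4.9
tcp_pos: [0.53, -0.0604, 0.0309]
eef_rot: [-179.9, -0.0, -76.7]
contact_force: [-0.5, 0.9, -2.4]
gripper_width: 0.06
gripper_force: 29.9
```

Call:
drive_tool(
  rows=[
    {"x": 0,"y": 0,"z": 0.001,"spin": 0,"fingers": -1},
    {"x": 0,"y": 0,"z": 0.0015,"spin": 0,"fingers": -1},
    {"x": 0,"y": 0,"z": 0.0015,"spin": 0,"fingers": -1},
  ],
)

```text
time_s: 5.28
tcp_pos: [0.5299, -0.0604, 0.0296]
eef_rot: [-179.9, -0.0, -76.7]
contact_force: [-2.4, 0.7, 8.4]
gripper_width: 0.0601
gripper_force: 29.9
```

Contact with the table at TCP z 0.0296. Releasing, rising and turning.

Call:
drive_tool(
  rows=[
    {"x": 0,"y": 0,"z": 0,"spin": 0,"fingers": 1},
    {"x": 0,"y": 0,"z": 0,"spin": 0,"fingers": 1},
    {"x": 0,"y": 0,"z": 0,"spin": 0,"fingers": 1},
    {"x": 0,"y": 0,"z": -0.04,"spin": 0,"fingers": 1},
    {"x": 0,"y": 0,"z": -0.09,"spin": 0,"fingers": 1},
    {"x": 0,"y": 0,"z": -0.1,"spin": -0.18,"fingers": 1},
    {"x": 0,"y": 0,"z": -0.1,"spin": -0.36,"fingers": 1},
    {"x": 0,"y": 0,"z": -0.1,"spin": -0.54,"fingers": 1},
    {"x": 0,"y": 0,"z": -0.1,"spin": -0.72,"fingers": 1},
    {"x": 0,"y": 0,"z": -0.1,"spin": -0.9,"fingers": 1},
  ],
)

```text
time_s: 6.52
tcp_pos: [0.5294, -0.0605, 0.1285]
eef_rot: [180.0, 0.0, -24.8]
contact_force: [0.1, 0.5, 1.5]
gripper_width: 0.0877
gripper_force: 0.0
```

Call:
drive_tool(
  rows=[
    {"x": 0,"y": 0,"z": 0,"spin": -0.18,"fingers": 1},
    {"x": 0,"y": 0,"z": 0,"spin": -0.36,"fingers": 1},
    {"x": 0,"y": 0,"z": 0,"spin": -0.54,"fingers": 1},
    {"x": 0,"y": 0,"z": 0,"spin": -0.671,"fingers": 1},
    {"x": 0,"y": 0,"z": 0,"spin": -0.671,"fingers": 1},
    {"x": 0,"y": 0,"z": 0,"spin": -0.671,"fingers": 1},
  ],
)

```text
time_s: 7.28
tcp_pos: [0.5294, -0.0605, 0.1285]
eef_rot: [-180.0, 0.0, 13.2]
contact_force: [-1.2, -0.0, 0.2]
gripper_width: 0.0875
gripper_force: 0.0
```

```bash
python3 - <<'E'
from h import *
rel(.5299,-.0604,.045,13.3)
s=sensors.get_state();c=cams.capture("wrist");save("w3",c["pixels"])
print(w2p(c,[[.5299,-.0604,.034]],s))
E
```

```text
t 7.28 tcp [ 0.5294 -0.0605  0.1285] yaw [-1.800e+02  1.000e-02  1.316e+01] shift [0.0005 0.     0.0835] spin -0.0024 w 0.0875 F [-1.2 -0.   0.2] g 0.0
[[277.4605973  216.17437083]]
```

View pics/w3.png

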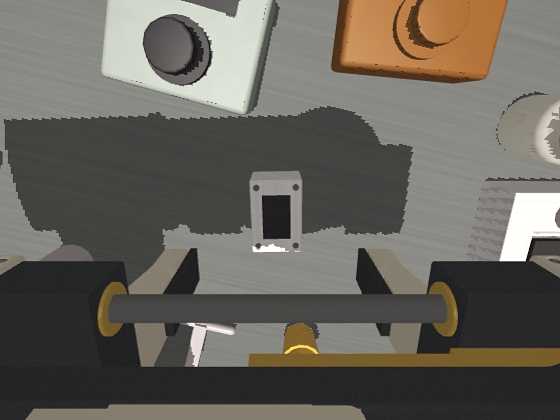

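Window centre (276,217) matches the prediction (277,216) and is square with the jaws. Gripping the long sides.

Call:
drive_tool(
  rows=[
    {"x": 0.0005,"y": 0,"z": 0.04,"spin": -0.002,"fingers": 1},
    {"x": 0.0005,"y": 0,"z": 0.08,"spin": -0.002,"fingers": 1},
    {"x": 0.0005,"y": 0,"z": 0.0945,"spin": -0.002,"fingers": 1},
    {"x": 0.0005,"y": 0,"z": 0.0945,"spin": -0.002,"fingers": 1},
    {"x": 0.0005,"y": 0,"z": 0.0945,"spin": -0.002,"fingers": -1},
    {"x": 0.0005,"y": 0,"z": 0.0945,"spin": -0.002,"fingers": -1},
    {"x": 0.0005,"y": 0,"z": 0.0945,"spin": -0.002,"fingers": -1},
    {"x": 0.0005,"y": 0,"z": 0.0945,"spin": -0.002,"fingers": -1},
    {"x": 0.0005,"y": 0,"z": 0.0945,"spin": -0.002,"fingers": -1},
    {"x": 0.0005,"y": 0,"z": 0.0945,"spin": -0.002,"fingers": -1},
  ],
)

```text
time_s: 8.57
tcp_pos: [0.53, -0.0603, 0.0342]
eef_rot: [180.0, -0.0, 13.5]
contact_force: [-0.6, 0.2, 2.7]
gripper_width: 0.0395
gripper_force: 30.0
```

Call:
drive_tool(
  rows=[
    {"x": 0,"y": 0,"z": -0.02,"spin": 0,"fingers": -1},
    {"x": 0,"y": 0,"z": -0.06,"spin": 0,"fingers": -1},
    {"x": 0,"y": 0,"z": -0.1,"spin": 0,"fingers": -1},
    {"x": -0.01,"y": 0.03,"z": -0.14,"spin": 0.003,"fingers": -1},
    {"x": -0.03,"y": 0.08,"z": -0.156,"spin": 0.003,"fingers": -1},
    {"x": -0.045,"y": 0.12,"z": -0.156,"spin": 0.003,"fingers": -1},
    {"x": -0.047,"y": 0.133,"z": -0.156,"spin": 0.003,"fingers": -1},
    {"x": -0.047,"y": 0.133,"z": -0.156,"spin": 0.003,"fingers": -1},
    {"x": -0.047,"y": 0.133,"z": -0.156,"spin": 0.003,"fingers": -1},
  ],
)

```text
time_s: 9.7
tcp_pos: [0.5151, -0.2, 0.1896]
eef_rot: [-180.0, 0.0, 13.3]
contact_force: [0.8, 0.5, -1.8]
gripper_width: 0.0396
gripper_force: 30.0
```

```bash
python3 - <<'E'
from h import *
rel(.5357,-.2878,.19,13.3)
s=sensors.get_state();c=cams.capture("wrist")
o=crop(c["pixels"],240,90,266,200,3);save("w4",o)
print((w2p(c,[[.5357,-.2878,.04],[.5846,-.2764,.086],[.4877,-.2983,.086]],s)-[240,90])*3)
E
```

```text
t 9.7 tcp [ 0.5151 -0.2     0.1896] yaw [-1.7998e+02  4.0000e-02  1.3290e+01] shift [-0.0001  0.0901 -0.0004] spin -0.0002 w 0.0396 F [ 0.8  0.5 -1.8] g 29.99346435070038
[[399.66342596 321.58815283]
 [471.27477042 180.9829083 ]
 [426.7772068  532.96693473]]
```

View pics/w4.png

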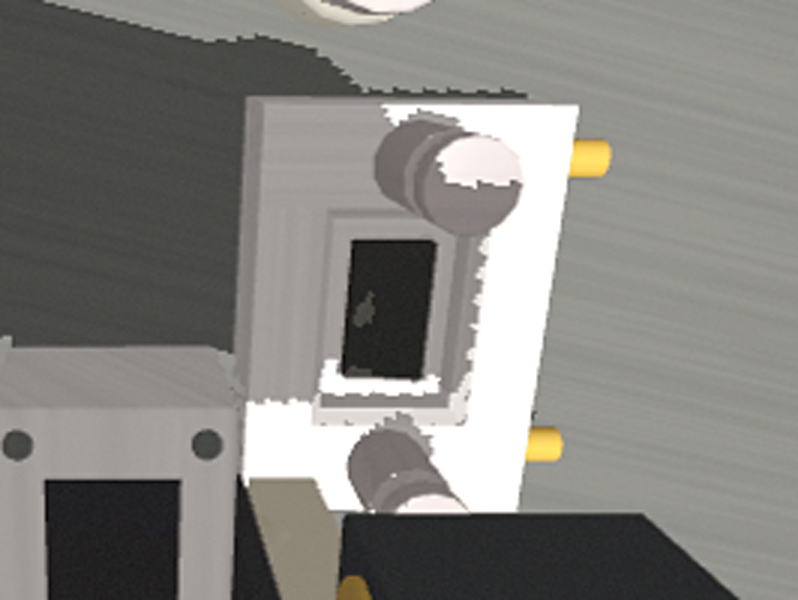

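```bash
python3 - <<'E'
from h import *
s=sensors.get_state();c=cams.capture("wrist")
f=lambda pts:[(240+u/3-.33,90+v/3-.33) for u,v in pts]
def show(n,P): print(n,np.round(P,4).tolist(),"cen",np.round(P.mean(0),4),"edges",[ (round(float(np.linalg.norm(d)),4),round(float(np.degrees(np.arctan2(d[1],d[0]))),1)) for d in np.roll(P,-1,0)-P])
show("cham TL TR",p2w(c,f([(264,97),(578,106)]),.04,s))
show("right edge",p2w(c,f([(578,106),(518,512)]),.04,s))
show("lead TL BL BR",p2w(c,f([(330,211),(313,425),(465,425)]),.04,s))
show("plug far",p2w(c,f([(468,185)]),.088,s))
q=np.radians(13.3);X=np.array([np.cos(q),np.sin(q)]);Y=np.array([-X[1],X[0]]);m=np.array([.5357,-.2878])
loc=lambda a,b,z:[*(m+a*X+b*Y),z]
print((w2p(c,[loc(.066,.046,.04),loc(.066,-.046,.04),loc(.0355,.0255,.04),loc(-.0355,.0255,.04),loc(-.0355,-.0255,.04),loc(.049,0,.088)],s)-[240,90])*3)
E
```

```text
cham TL TR [[0.5918, -0.2268, 0.04], [0.6106, -0.3169, 0.04]] cen [ 0.6012 -0.2718  0.04  ] edges [(0.092, -78.2), (0.092, 101.8)]
right edge [[0.6106, -0.3169, 0.04], [0.4821, -0.3472, 0.04]] cen [ 0.5464 -0.332   0.04  ] edges [(0.1321, -166.7), (0.1321, 13.3)]
lead TL BL BR [[0.5644, -0.2555, 0.04], [0.4963, -0.2711, 0.04], [0.5077, -0.3192, 0.04]] cen [ 0.5228 -0.2819  0.04  ] edges [(0.0698, -167.1), (0.0494, -76.6), (0.0852, 48.3)]
plug far [[0.5839, -0.2746, 0.088]] cen [ 0.5839 -0.2746  0.088 ] edges [(0.0, 0.0)]
[[264.22684441 105.40670569]
 [578.55648801 105.86676054]
 [326.85416897 209.41137807]
 [311.35369725 426.84222448]
 [467.99241505 427.09036247]
 [473.43834401 187.84302465]]
```

Everything agrees within 1 mm: mouth at (0.536, −0.287), yaw 13.3. Moving above and descending.

Call:
drive_tool(
  rows=[
    {"x": 0.0003,"y": 0.045,"z": 0,"spin": 0,"fingers": -1},
    {"x": 0.0003,"y": 0.08,"z": 0,"spin": 0,"fingers": -1},
    {"x": 0.0003,"y": 0.0897,"z": 0,"spin": 0,"fingers": -1},
    {"x": 0.0003,"y": 0.0897,"z": 0.02,"spin": 0,"fingers": -1},
    {"x": 0.0003,"y": 0.0897,"z": 0.06,"spin": 0,"fingers": -1},
    {"x": 0.0003,"y": 0.0897,"z": 0.095,"spin": 0,"fingers": -1},
    {"x": 0.0003,"y": 0.0897,"z": 0.11,"spin": 0,"fingers": -1},
    {"x": 0.0003,"y": 0.0897,"z": 0.112,"spin": 0,"fingers": -1},
    {"x": 0.0003,"y": 0.0897,"z": 0.112,"spin": 0,"fingers": -1},
  ],
)

```text
time_s: 10.92
tcp_pos: [0.537, -0.2879, 0.0793]
eef_rot: [179.9, -0.1, 13.3]
contact_force: [-0.7, -0.8, -1.6]
gripper_width: 0.04
gripper_force: 30.0
```

```bash
python3 - <<'E'
from h import *
rel(.536,-.2873,.064,13.3)
E
```

```text
t 10.93 tcp [ 0.537  -0.2879  0.0793] yaw [ 1.7995e+02 -9.0000e-02  1.3310e+01] shift [-0.0008 -0.0008  0.0153] spin 0.0002 w 0.04 F [-0.7 -0.8 -1.6] g 29.99342143535614
```

Call:
drive_tool(
  rows=[
    {"x": -0.0008,"y": -0.0008,"z": 0.003,"spin": 0,"fingers": -1},
    {"x": -0.0008,"y": -0.0008,"z": 0.006,"spin": 0,"fingers": -1},
    {"x": -0.0008,"y": -0.0008,"z": 0.009,"spin": 0,"fingers": -1},
    {"x": -0.0008,"y": -0.0008,"z": 0.011,"spin": 0,"fingers": -1},
    {"x": -0.0008,"y": -0.0008,"z": 0.012,"spin": 0,"fingers": -1},
  ],
)

```text
time_s: 11.55
tcp_pos: [0.5357, -0.2874, 0.0662]
eef_rot: [180.0, -0.1, 13.3]
contact_force: [2.4, 1.1, -1.2]
gripper_width: 0.0397
gripper_force: 30.0
```

Call:
drive_tool(
  rows=[
    {"x": 0,"y": 0,"z": 0.001,"spin": 0,"fingers": -1},
    {"x": 0,"y": 0,"z": 0.002,"spin": 0,"fingers": -1},
    {"x": 0,"y": 0,"z": 0.0025,"spin": 0,"fingers": -1},
    {"x": 0,"y": 0,"z": 0.0025,"spin": 0,"fingers": -1},
  ],
)

```text
time_s: 12.05
tcp_pos: [0.5356, -0.2874, 0.0641]
eef_rot: [180.0, -0.1, 13.3]
contact_force: [1.7, 1.8, 4.1]
gripper_width: 0.04
gripper_force: 30.0
```

Call:
drive_tool(
  rows=[
    {"x": 0,"y": 0,"z": 0,"spin": 0,"fingers": 0.4},
    {"x": 0,"y": 0,"z": 0,"spin": 0,"fingers": 0.4},
    {"x": 0,"y": 0,"z": 0,"spin": 0,"fingers": 0.4},
    {"x": 0,"y": 0,"z": -0.03,"spin": 0,"fingers": 0.4},
    {"x": 0,"y": 0,"z": -0.06,"spin": 0,"fingers": 0.4},
    {"x": 0,"y": 0,"z": -0.07,"spin": 0,"fingers": -1},
    {"x": 0,"y": 0,"z": -0.07,"spin": 0,"fingers": -1},
    {"x": 0,"y": 0,"z": -0.07,"spin": 0,"fingers": -1},
    {"x": 0,"y": 0,"z": -0.07,"spin": 0,"fingers": -1},
    {"x": 0,"y": 0,"z": -0.07,"spin": 0,"fingers": -1},
  ],
)

```text
time_s: 13.3
tcp_pos: [0.5348, -0.2872, 0.1328]
eef_rot: [-180.0, 0.1, 13.3]
contact_force: [-0.1, 0.3, 0.8]
gripper_width: 0.0168
gripper_force: 0.0
```

```bash
python3 - <<'E'
from h import *
rel(.536,-.2873,.083,13.3)
E
```

```text
t 13.3 tcp [ 0.5348 -0.2872  0.1328] yaw [-1.7997e+02  7.0000e-02  1.3270e+01] shift [0.0012 0.0004 0.0498] spin -0.0005 w 0.0168 F [-0.1  0.3  0.8] g 0.0
```

Call:
drive_tool(
  rows=[
    {"x": 0.0012,"y": 0.0004,"z": 0.03,"spin": 0,"fingers": -1},
    {"x": 0.0012,"y": 0.0004,"z": 0.045,"spin": 0,"fingers": -1},
    {"x": 0.0012,"y": 0.0004,"z": 0.05,"spin": 0,"fingers": -1},
    {"x": 0.0012,"y": 0.0004,"z": 0.052,"spin": 0,"fingers": -1},
    {"x": 0.0012,"y": 0.0004,"z": 0.054,"spin": 0,"fingers": -1},
    {"x": 0.0012,"y": 0.0004,"z": 0.056,"spin": 0,"fingers": -1},
    {"x": 0.0012,"y": 0.0004,"z": 0.058,"spin": 0,"fingers": -1},
    {"x": 0.0012,"y": 0.0004,"z": 0.059,"spin": 0,"fingers": -1},
    {"x": 0.0012,"y": 0.0004,"z": 0.059,"spin": 0,"fingers": -1},
  ],
)

```text
time_s: 14.42
tcp_pos: [0.5366, -0.2876, 0.0754]
eef_rot: [180.0, -0.1, 13.3]
contact_force: [-2.0, 0.6, 4.3]
gripper_width: 0.0003
gripper_force: 1.7
```

Call:
drive_tool(
  rows=[
    {"x": 0,"y": 0,"z": 0.001,"spin": 0,"fingers": -1},
    {"x": 0,"y": 0,"z": 0.0025,"spin": 0,"fingers": -1},
    {"x": 0,"y": 0,"z": 0.0025,"spin": 0,"fingers": -1},
  ],
)

```text
time_s: 14.8
tcp_pos: [0.5367, -0.2876, 0.0752]
eef_rot: [179.9, -0.1, 13.3]
contact_force: [-8.9, 6.4, 23.7]
gripper_width: -0.0
gripper_force: 12.0
```

Cover hit the ledge firmly (24 N at tip height 56 mm, as expected). Now the far plug.

Call:
drive_tool(
  rows=[
    {"x": 0,"y": 0,"z": -0.03,"spin": 0,"fingers": -1},
    {"x": 0,"y": 0,"z": -0.055,"spin": 0,"fingers": -1},
    {"x": 0.03,"y": 0,"z": -0.055,"spin": 0,"fingers": -1},
    {"x": 0.0485,"y": -0.0005,"z": -0.055,"spin": 0,"fingers": -1},
    {"x": 0.0485,"y": -0.0005,"z": -0.045,"spin": 0,"fingers": -1},
    {"x": 0.0485,"y": -0.0005,"z": -0.038,"spin": 0,"fingers": -1},
    {"x": 0.0485,"y": -0.0005,"z": -0.034,"spin": 0,"fingers": -1},
    {"x": 0.0485,"y": -0.0005,"z": -0.03,"spin": 0,"fingers": -1},
    {"x": 0.0485,"y": -0.0005,"z": -0.027,"spin": 0,"fingers": -1},
    {"x": 0.0485,"y": -0.0005,"z": -0.027,"spin": 0,"fingers": -1},
  ],
)

```text
time_s: 16.05
tcp_pos: [0.5826, -0.2756, 0.1013]
eef_rot: [180.0, 0.0, 13.3]
contact_force: [-6.8, 6.8, 19.5]
gripper_width: 0.0006
gripper_force: 9.6
```

Call:
drive_tool(
  rows=[
    {"x": 0,"y": 0,"z": -0.025,"spin": 0,"fingers": -1},
    {"x": -0.04,"y": 0,"z": -0.028,"spin": 0,"fingers": -1},
    {"x": -0.085,"y": 0.0005,"z": -0.028,"spin": 0,"fingers": -1},
    {"x": -0.097,"y": 0.0005,"z": -0.028,"spin": 0,"fingers": -1},
    {"x": -0.097,"y": 0.0005,"z": -0.018,"spin": 0,"fingers": -1},
    {"x": -0.097,"y": 0.0005,"z": -0.011,"spin": 0,"fingers": -1},
    {"x": -0.097,"y": 0.0005,"z": -0.007,"spin": 0,"fingers": -1},
    {"x": -0.097,"y": 0.0005,"z": -0.003,"spin": 0,"fingers": -1},
    {"x": -0.097,"y": 0.0005,"z": 0.0005,"spin": 0,"fingers": -1},
    {"x": -0.097,"y": 0.0005,"z": 0.0005,"spin": 0,"fingers": -1},
  ],
)

```text
time_s: 17.3
tcp_pos: [0.4897, -0.2984, 0.1011]
eef_rot: [179.9, 0.0, 13.4]
contact_force: [-9.5, 7.6, 29.2]
gripper_width: 0.0001
gripper_force: 14.6
```

Both plugs home (tip 82 mm, firm). Moving over the start key and checking it from near.

Call:
drive_tool(
  rows=[
    {"x": 0,"y": 0,"z": -0.04,"spin": 0,"fingers": -1},
    {"x": 0.02,"y": -0.027,"z": -0.06,"spin": 0,"fingers": -1},
    {"x": 0.05,"y": -0.068,"z": -0.06,"spin": 0,"fingers": -1},
    {"x": 0.08,"y": -0.109,"z": -0.06,"spin": 0,"fingers": -1},
    {"x": 0.11,"y": -0.15,"z": -0.06,"spin": 0,"fingers": -1},
    {"x": 0.14,"y": -0.19,"z": -0.06,"spin": 0,"fingers": -1},
    {"x": 0.17,"y": -0.23,"z": -0.06,"spin": 0,"fingers": -1},
    {"x": 0.2,"y": -0.27,"z": -0.06,"spin": 0,"fingers": -1},
    {"x": 0.209,"y": -0.2835,"z": -0.06,"spin": 0,"fingers": -1},
    {"x": 0.209,"y": -0.2835,"z": -0.06,"spin": 0,"fingers": -1},
  ],
)

```text
time_s: 18.55
tcp_pos: [0.6277, 0.0266, 0.1575]
eef_rot: [180.0, 0.1, 13.4]
contact_force: [-0.3, 0.2, 0.5]
gripper_width: 0.0006
gripper_force: 0.0
```

```bash
python3 - <<'E'
from h import *
rel(.6276,.0254,.086,13.3)
s=sensors.get_state();c=cams.capture("wrist")
a=crop(c["pixels"],80,60,400,300,1.5)
d=cams.capture("side");b=crop(d["pixels"],330,220,120,120,5)
b=cv2.resize(b,(200,200));a[:200,400:600]=b
save("w5",a)
print((w2p(c,[[.6276,.0254,.067],[.6394,.025,.042]],s)-[80,60])*1.5)
E
```

```text
t 18.55 tcp [0.6277 0.0266 0.1575] yaw [1.7999e+02 8.0000e-02 1.3390e+01] shift [-0.0003  0.0012  0.0715] spin 0.0016 w 0.0006 F [-0.3  0.2  0.5] g 0.0
[[298.46290553 238.31605615]
 [303.94973124 203.39001287]]
```

View pics/w5.png

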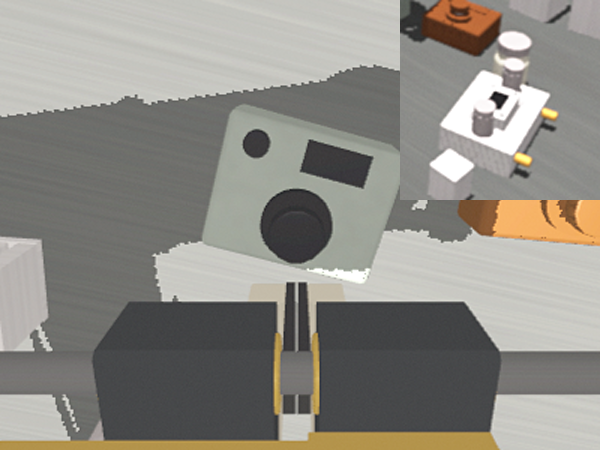

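Key cap top is around (297,236), matching the prediction (298,238); the inset shows the cover low in the mouth. Approaching the key.

Call:
drive_tool(
  rows=[
    {"x": -0.0003,"y": 0.0012,"z": 0.04,"spin": 0,"fingers": -1},
    {"x": -0.0003,"y": 0.0012,"z": 0.062,"spin": 0,"fingers": -1},
    {"x": -0.0003,"y": 0.0012,"z": 0.069,"spin": 0,"fingers": -1},
    {"x": -0.0003,"y": 0.0012,"z": 0.071,"spin": 0,"fingers": -1},
    {"x": -0.0003,"y": 0.0012,"z": 0.073,"spin": 0,"fingers": -1},
    {"x": -0.0003,"y": 0.0012,"z": 0.073,"spin": 0,"fingers": -1},
  ],
)

```text
time_s: 19.4
tcp_pos: [0.628, 0.0242, 0.0864]
eef_rot: [180.0, -0.1, 13.3]
contact_force: [0.3, -0.3, 0.2]
gripper_width: 0.0003
gripper_force: 0.1
```

Call:
drive_tool(
  rows=[
    {"x": 0,"y": 0,"z": 0.002,"spin": 0,"fingers": -1},
    {"x": 0,"y": 0,"z": 0.0035,"spin": 0,"fingers": -1},
    {"x": 0,"y": 0,"z": 0.0045,"spin": 0,"fingers": -1},
    {"x": 0,"y": 0,"z": 0.0045,"spin": 0,"fingers": -1},
  ],
)

```text
time_s: 19.9
tcp_pos: [0.628, 0.0242, 0.0821]
eef_rot: [180.0, -0.1, 13.3]
contact_force: [-0.9, -0.8, 8.8]
gripper_width: 0.0005
gripper_force: 4.3
```

Call:
drive_tool(
  rows=[
    {"x": 0,"y": 0,"z": -0.0003,"spin": 0,"fingers": -1},
    {"x": 0,"y": 0,"z": -0.0003,"spin": 0,"fingers": -1},
    {"x": 0,"y": 0,"z": -0.0003,"spin": 0,"fingers": -1},
    {"x": 0,"y": 0,"z": -0.0003,"spin": 0,"fingers": -1},
  ],
)

```text
time_s: 20.4
tcp_pos: [0.628, 0.0242, 0.0823]
eef_rot: [180.0, -0.1, 13.3]
contact_force: [-0.1, -1.1, 6.5]
gripper_width: 0.0002
gripper_force: 3.4
```

Call:
drive_tool(
  rows=[
    {"x": 0,"y": 0,"z": 0.003,"spin": 0,"fingers": -1},
    {"x": 0,"y": 0,"z": 0.006,"spin": 0,"fingers": -1},
    {"x": 0,"y": 0,"z": 0.0075,"spin": 0,"fingers": -1},
    {"x": 0,"y": 0,"z": 0.0075,"spin": 0,"fingers": -1},
  ],
)

```text
time_s: 20.9
tcp_pos: [0.6282, 0.0242, 0.0768]
eef_rot: [180.0, -0.1, 13.3]
contact_force: [-7.3, 0.5, 22.1]
gripper_width: 0.0005
gripper_force: 11.1
```

Bottomed out (5.5 mm further, 22 N). Retreating upward.

Call:
drive_tool(
  rows=[
    {"x": 0,"y": 0,"z": -0.005,"spin": 0,"fingers": -1},
    {"x": 0,"y": 0,"z": -0.02,"spin": 0,"fingers": -1},
    {"x": 0,"y": 0,"z": -0.06,"spin": 0,"fingers": -1},
    {"x": 0,"y": 0,"z": -0.1,"spin": 0,"fingers": -1},
    {"x": 0,"y": 0,"z": -0.1,"spin": 0,"fingers": -1},
    {"x": 0,"y": 0,"z": -0.1,"spin": 0,"fingers": -1},
  ],
)

```text
time_s: 21.65
tcp_pos: [0.6269, 0.0242, 0.1736]
eef_rot: [-180.0, 0.0, 13.3]
contact_force: [-0.2, -0.5, 0.3]
gripper_width: 0.0004
gripper_force: 0.0
```

```bash
python3 -c "
from h import *
rel(0,0,0,0); print(r.close_job())"
```

```text
t 21.65 tcp [0.6269 0.0242 0.1736] yaw [-1.7997e+02  3.0000e-02  1.3260e+01] shift [-0.6156 -0.1201  0.174 ] spin 0.2315 w 0.0004 F [-0.2 -0.5  0.3] g 0.0
the job is handed in; nothing more can be done
None
```

The job is handed in at about 22 s: the cover and both plugs are pressed home, the start key was held at its first click then pressed fully, and the arm is clear, all going by measured heights and forces, since the hand-in returned no verdict.

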